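# Fill the flip-up opener display and stand it up to the window

### The job

The wooden display holder lies flat for filling: lay the ring-headed bottle opener in it on the back panel, the cork sheet over that and the harp-headed opener on top, each pointing straight along the holder, both openers with the plain handle end in the pocket and the sheet with one end in the pocket. Then tip the loaded holder fully up so that the two openers stand upright in its pocket, handle ends down, with the cork between them, and leave everything free-standing. Leave the bell, the puffin and the slate coaster where they are.

Things in the scene. Friction and masses are not known exactly. Their poses are not given: they have to be found in the camera images.
- tray_seat (a point): On the hinged light-wood tray of the holder: centre line of the back panel's surface where it meets the pocket floor, about 45 mm above the sill while flat. Tray axes: x along the panel, +x through the pocket floor (down when up), -x out of the pocket; y across; +z off the panel (up while flat, to the window when up). Panel 68 mm wide (y), x 0 to -175 mm, no side walls outside the pocket.
- pocket_mouth (a point): Centre of the tray pocket's only opening, 50 mm to -x of tray_seat and 20 mm off the panel; same axes. The pocket is 50 mm deep (x), 60 mm wide inside (y) and 40 mm inside from panel to pocket front (z); walls 4 mm.
- tray (a joint): Hinge angle of the tray in rad: 0 lying flat with the pocket mouth towards the robot, 1.40 fully up at its stop (leaning back 10 degrees). It falls back if let go half way, stays when fully up. The axis is the tray's +y, 5 mm under tray_seat (z -5 mm).
- thumb_plate (a point): Steel plate fixed to the tray beside the pocket, 76 mm to +y of the centre line: 36 mm wide (y), 6 mm thick, standing 90 mm up from the axle while flat. Point: mid-width of its -x face (to the robot), 70 mm above the axle. Pushing this face away from the robot, then down (5 to 10 N) in an arc swings the tray up; at the end the plate is nearly level, pointing to the window. Tray axes.
- stand: Fixed wooden foot of the holder, 260 mm (x) by 130 mm (y), 12 mm thick. Origin on the sill, straight under the hinge axle, which is 40 mm up; the foot reaches 70 mm to +x and 190 mm to -x of it.
- ring_opener: Steel bottle opener with a round ring head, 169 mm long, 10 mm thick, 0.15 kg, lying flat. Origin on its underside, under its centre of mass, in the handle; x along its length, +x to the plain handle end (92 mm away), ring head at -x (from 28 mm on, ring 54 mm across). Handle 18 mm wide from x -28 to +92 mm.
- ring_foot (a point): Middle of the plain end face of the ring-headed opener's handle.
- harp_opener: Steel bottle opener with a harp-shaped three-sided head with strings, 183 mm long, 10 mm thick, 0.15 kg, lying flat. Origin on its underside, under its centre of mass, in the handle; x along its length, +x to the plain handle end (92 mm away), harp head at -x (from 28 mm on, 58 mm wide at most). Handle 18 mm wide from x -28 to +92 mm.
- harp_foot (a point): Middle of the plain end face of the harp-headed opener's handle.
- cork_sheet: Stiff plain cork separator sheet, 150 mm (x) by 46 mm (y) by 8 mm thick, 0.05 kg, lying flat. Origin at the centre of its underside.
- cork_mid (a point): Centre of the cork sheet, at half its thickness.
- bell: Bystander: brass ship's bell miniature, 72 mm across, 77 mm high, origin under its centre.
- puffin: Bystander: wooden puffin figure, 64 mm across, 115 mm high, origin under its centre.
- coaster: Bystander: square slate coaster, 100 mm by 100 mm by 8 mm, with a carved knot, origin under its centre.
Mind the look-alikes: they are no part of the job. Leave any blue look-alike of the ring_opener alone.

How it is judged:
On the way, in this order (a step that is already met when the one before it is completed fails the run):
1. the ring-headed opener lies on the back panel of the flat holder, handle end in the pocket (value of joint tray below 0.1 rad and x of ring_foot in the frame of tray_seat above -0.04 m and y of ring_foot in the frame of tray_seat between -0.026 and 0.026 m and z of ring_foot in the frame of tray_seat between 0 and 0.01 m and angle between the x axis of ring_opener and the x axis of tray_seat, either way round below 0.25 rad), for 0.2 s.
2. the cork sheet lies over it, one end in the pocket, the holder still flat (value of joint tray below 0.1 rad and x of cork_mid in the frame of tray_seat above -0.115 m and y of cork_mid in the frame of tray_seat between -0.026 and 0.026 m and z of cork_mid in the frame of tray_seat between 0.01 and 0.02 m and angle between the x axis of cork_sheet and the x axis of tray_seat, either way round below 0.25 rad), for 0.2 s.
3. the harp-headed opener lies on the cork, handle end in the pocket, the holder still flat (value of joint tray below 0.1 rad and x of harp_foot in the frame of tray_seat above -0.04 m and y of harp_foot in the frame of tray_seat between -0.026 and 0.026 m and z of harp_foot in the frame of tray_seat between 0.019 and 0.03 m and angle between the x axis of harp_opener and the x axis of tray_seat, either way round below 0.25 rad), for 0.2 s.
At the end, for the whole second after the job is handed in: Holder up (hinge over 1.32 rad); in it ring opener, cork, harp opener in this order from the panel, along it within 0.25 rad, within 26 mm of its centre line, handle ends within 12 mm and cork within 15 mm of the pocket floor, all at rest (value of joint tray above 1.32 rad and x of each of ring_foot, harp_foot in the frame of tray_seat above -0.012 m and y of ring_foot in the frame of tray_seat between -0.026 and 0.026 m and z of ring_foot in the frame of tray_seat between 0 and 0.015 m and angle between the x axis of each of ring_opener, cork_sheet, harp_opener and the x axis of tray_seat, either way round below 0.25 rad and x of cork_mid in the frame of tray_seat above -0.09 m and y of cork_mid in the frame of tray_seat between -0.026 and 0.026 m and z of cork_mid in the frame of tray_seat between 0.01 and 0.024 m and y of harp_foot in the frame of tray_seat between -0.026 and 0.026 m and z of harp_foot in the frame of tray_seat between 0.019 and 0.037 m and linear speed of each of ring_opener, harp_opener, cork_sheet below 0.02 m/s); the robot touches nothing.
It fails at once if the bell is moved by more than 30 mm (distance of bell from where it was at the start of the episode above 0.03 m).
It fails at once if the puffin is moved by more than 30 mm (distance of puffin from where it was at the start of the episode above 0.03 m).
It fails at once if the coaster is moved by more than 30 mm (distance of coaster from where it was at the start of the episode above 0.03 m).
It also fails if it takes over 72 s, if anything falls off the work surface, if the arm or the gripper's body presses on something with over 40 N, if the wrist force passes 120 N, or if a joint passes its speed limit or range.

### The arm

A 7-joint arm with a two-finger parallel gripper is mounted at the origin on the work surface. World frame = base frame: x ahead of the robot, y to its left, z up, the work surface at z = 0. Lengths are in m, angles in rad, forces in N, time in s.
With the tool pointing down it reaches from about 0.4 to 0.875 m from the base axis. Payload 6.5 kg.
Tool frame: the origin (TCP) lies between the finger pads; the fingertips stand 19 mm ahead of it and the grasp point (between the pads) is the TCP (r.finger_overhang is the distance from the TCP to the fingertips, in m); z points along the fingers, y is the line along which they close (so a half turn about z gives the same grasp; the last joint's range is limited). The gripper opens to 85 mm and grips with 20 to 120 N. Pads are 22 mm wide; open, the fingers measure 114 mm over their backs; the gripper's body (76 mm by 85 mm) begins 54 mm behind the grasp point. The pads swing forward as they close: fully open they stand 13 mm farther back than shut.
Start: joints at [-1.211, 0.536, -0.004, 1.538, 0.003, 1.067, -0.071], TCP at [0.268, 0.592, 0.25] pointing down, gripper open.
Joint ranges: [-2.7, 2.7], [-0.37, 2.16], [-1.27, 1.26], [0.24, 2.4], [-1.31, 4.45], [0.19, 1.91], [-2.76, 2.76]. Speed limits (rad/s): [2.39, 2.39, 3.14, 3.14, 3.14, 3.14, 3.14].

### API

Orientations are given as a rotation vector (axis times angle).
In Python, from workcell import r, cams, ticket gives the robot as it stands. The module is installed in compiled form; this text tells all that it offers.
- The arm moves only by the shell command python3 -m handwheel 'ROWS'. ROWS is text: rows parted by semicolons, each of 7 numbers parted by spaces: the shift along the tool's x, y, z in cm, then the turn, a rotation vector about the tool's x, y, z in rad, then the opening, from 0 (shut) to 1 (fully open). In form: x y z wx wy wz claw; .... A call has 1 to 5 rows; each row is the pose to reach, as a shift and turn from the pose commanded when the call began, along the tool's axes at that moment; what a row does not reach only later rows make up. A row lasts 1/12 s, in which the tool goes at most 41.7 mm and 7.16 degrees, less where a joint would pass 70% of its speed; a pose out of reach is approached as far as the arm can. A call with a gripper value outside its range is refused whole. The fingers move at their own pace and stop on an object; the grip force is fixed at half the most. Time passes only in rows, so rows that repeat a pose let the fingers close. It gives the time, the measured TCP pose, the force, the opening and the grip force at its end, in the units of the state.
- r.get_obs(): the state, without advancing time (a new reading comes with each control period).
- cams.get_image(name): name is "side" or "top" or "wrist"; returns a dict with "frame" (480x640x3 uint8, red, green, blue), "z_map" (480x640 float32, m along the optical axis (not along the pixel's ray), 0 where there is no reading), "fovy" (degrees; the focal length in pixels is half the picture's height over the tangent of half this angle, whatever the lens; pixels are square), "cx", "cy" (the principal point, pixels), "R" (3x3) and "t" (3): a world point X has camera coordinates R X + t. Camera axes: x right, y down, z forward; pixel columns grow to the right and rows downward; lengths in m; the calibration is good to about 2 mm. A picture is of the moment at which its call begins.
- ticket.close_job(): hands the job in; it is judged then, once.
The state is a dict: "clock": time; "joints": joint angles; "joint_velocities": joint speeds; "effort": joint torques, N m; "eef_pos": TCP position; "eef_rot": TCP orientation; "force": force on the tool from outside, world axes, zero at the start; "ft_torque": the same for the moment, N m; "gripper_width": opening from 0.0 (shut) to 1.0 (fully open); "gripper_force": force on a finger pad.
Only numpy, scipy, OpenCV 4.12 (cv2) and the standard library are available. Lean on these libraries where they do the work, as an engineer would, in place of code of your own. Each camera call takes 0.05 s, during which the arm holds its last target. There are 200 camera calls.

## Working session

There is one attempt and no reset: what is moved stays moved. The work goes in short steps, Python scripts to look and compute and a shell command to move; the robot and the scene stay as the last step left them, time stands still between calls to the robot, and variables do not carry over. Pictures are saved under pics/ and viewed, at most 10 in all, crops included, and the job is handed in when it is done.

```bash
mkdir -p pics; cat > h.py <<'E'
import numpy as np,cv2
from workcell import r,cams,ticket
from scipy.spatial.transform import Rotation as Ro
def get(n,save=None):
    d=cams.get_image(n); d['f']=240/np.tan(np.radians(d['fovy'])/2)
    if save: cv2.imwrite(f'pics/{save}.png',d['frame'][:,:,::-1])
    np.savez(f'pics/{save or n}.npz',**d); return d
def world(d,u,v,z=None):
    zz=d['z_map'][int(v),int(u)] if z is None else z
    p=np.array([(u-d['cx'])/d['f'],(v-d['cy'])/d['f'],1])*zz
    return d['R'].T@(p-d['t'])
def onz(d,u,v,h):
    ray=d['R'].T@np.array([(u-d['cx'])/d['f'],(v-d['cy'])/d['f'],1]); c=-d['R'].T@d['t']
    return c+ray*(h-c[2])/ray[2]
def cloud(d):
    v,u=np.mgrid[0:480,0:640]; z=d['z_map']
    P=np.stack([(u-d['cx'])/d['f']*z,(v-d['cy'])/d['f']*z,z],-1)
    return (P-d['t'])@d['R']
E
python3 - <<'E'
from h import *
for n in('top','side','wrist'):
    d=get(n,n+'0'); print(n,d['fovy'],d['cx'],d['cy'],-d['R'].T@d['t'],d['R'].round(2).tolist(),(d['z_map']>0).mean())
a=[cv2.imread(f'pics/{n}0.png') for n in('side','wrist')]
o=r.get_obs();print(o)
cv2.imwrite('pics/sw.png',cv2.resize(np.hstack(a),(800,300)))
E
```

```text
top 43.082288165451374 316.71064569244004 233.08821131167966 [ 0.36664955 -0.03562353  1.68375112] [[-0.01, -1.0, -0.02], [-0.99, 0.01, -0.12], [0.12, 0.01, -0.99]] 0.996181640625
side 56.61901428217943 319.60634923529227 234.38182897792476 [ 0.12513162 -0.86005444  1.09868718] [[0.89, -0.46, -0.01], [-0.34, -0.65, -0.68], [0.31, 0.6, -0.74]] 0.9958203125
wrist 63.082657451695304 323.2528226730505 240.00497028640982 [0.1974037  0.62469528 0.3725576 ] [[0.41, 0.91, -0.0], [0.87, -0.39, 0.31], [0.28, -0.13, -0.95]] 0.99591796875
{'clock': 0.15, 'joints': array([-1.21117981,  0.53703101, -0.00444326,  1.53864928,  0.00260284,
        1.067286  , -0.07118612]), 'joint_velocities': array([-0.0014094 , -0.00035071, -0.00065068, -0.00545239, -0.00047707,
       -0.00205789, -0.00059219]), 'effort': array([ 1.09314020e-03, -5.83779395e+01,  1.04953017e+00, -2.59353876e+01,
        1.24633321e-02,  6.42543906e-03, -1.81741240e-05]), 'eef_pos': array([0.26830465, 0.59153172, 0.24958788]), 'eef_rot': array([-6.63650021e-01, -3.07050256e+00,  2.12808507e-03]), 'force': array([0.54496429, 0.63237969, 0.37426062]), 'ft_torque': array([-0.02915409, -0.03725249,  0.06443647]), 'gripper_force': 0.0, 'gripper_width': 0.9991302291835548}
```

View pics/top0.png

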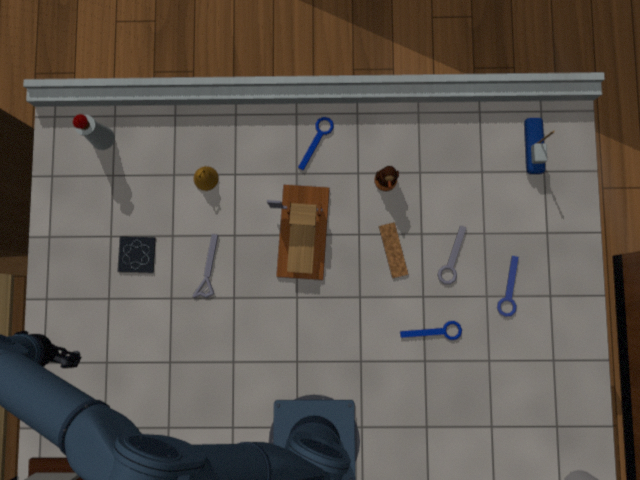

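View pics/sw.png

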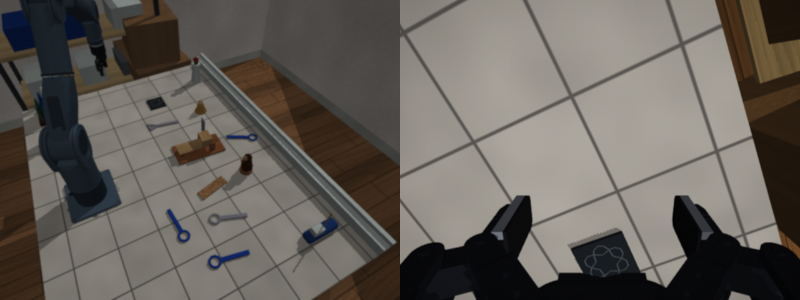

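Top view: the steel (grey) ring opener is at about (452,255). The possible mix-ups are the blue ones at (316,143), (508,287) and (432,331). The harp opener is at (207,267), the cork at (393,250) and the holder at (303,232) with its thumb plate at (275,204). The bell is at (206,178), the puffin at (387,178) and the coaster at (137,254). I choose the grey ring opener and check it in an enlarged crop.

```bash
python3 - <<'E'
from h import *
d=dict(np.load('pics/top0.npz')); s=dict(np.load('pics/side0.npz'))
im=d['frame'][:,:,::-1]
a=cv2.resize(im[160:300,180:340],None,fx=2.5,fy=2.5,interpolation=3); b=cv2.resize(im[200:340,370:530],None,fx=2.5,fy=2.5,interpolation=3)
t=np.hstack([a,b]); sd=s['frame'][:,:,::-1]
# side crop
c=cv2.resize(sd[170:370,220:420],(400,240)) 
cv2.imwrite('pics/crop1.png',t)
C=cloud(d);S=cloud(s)
hsv=cv2.cvtColor(d['frame'],cv2.COLOR_RGB2HSV)
for nm,(u0,v0,u1,v1),lo in [('ring',(430,220,472,292),.006),('harp',(185,228,225,305),.006),('cork',(372,215,415,285),.005)]:
    P=C[v0:v1,u0:u1]; m=P[...,2]-np.median(P[...,2])>lo-0.001
    q=P[m]; 
    rect=cv2.minAreaRect(q[:,:2].astype(np.float32)); print(nm,m.sum(),'z floor',np.median(P[...,2]).round(4),'top',np.median(q[:,2]).round(4),rect)
    # same object in side view: select by xy
    bx=cv2.boxPoints(rect); lo_,hi=bx.min(0)-.02,bx.max(0)+.02
    k=(S[...,0]>lo_[0])&(S[...,0]<hi[0])&(S[...,1]>lo_[1])&(S[...,1]<hi[1])&(abs(S[...,2])<.05)
    Q=S[k]; fl=np.median(Q[Q[:,2]<np.median(Q[:,2])+.004][:,2]); q2=Q[Q[:,2]>fl+lo-.001]
    print('  side floor',fl.round(4),'top',np.median(q2[:,2]).round(4),cv2.minAreaRect(q2[:,:2].astype(np.float32)))
P=C[175:290,255:345]
for z0,z1 in((.008,.02),(.03,.05),(.05,.07),(.07,.095),(.095,.2)):
    q=P[(P[...,2]>z0)&(P[...,2]<z1)]
    if len(q)>3: print(z0,z1,len(q),np.median(q[:,2]),cv2.minAreaRect(q[:,:2].astype(np.float32)))
E
```

```text
ring 593 z floor 0.0002 top 0.0086 ((0.485614150762558, -0.23597124218940735), (0.1998140960931778, 0.4210004508495331), 5.311623573303223)
  side floor -0.0002 top 0.0094 ((0.48692184686660767, -0.23580007255077362), (0.482601135969162, 0.26983124017715454), 88.462646484375)
harp 588 z floor 0.0001 top 0.0085 ((0.4728434383869171, 0.16055937111377716), (0.3947943449020386, 0.20783859491348267), 89.33777618408203)
  side floor -0.0002 top 0.0133 ((0.47527721524238586, 0.15568922460079193), (0.24467380344867706, 0.4264425039291382), 0.4227891266345978)
cork 794 z floor 0.0012 top 0.0082 ((0.4649103283882141, -0.19088107347488403), (0.1797117441892624, 0.3205370306968689), 61.60679626464844)
  side floor -0.0002 top 0.0083 ((0.4648898243904114, -0.1908983290195465), (0.3504572808742523, 0.4073018431663513), 89.99957275390625)
0.008 0.02 1992 0.012045708129389082 ((0.5657871961593628, 0.03420769423246384), (0.3194122016429901, 0.24220749735832214), 0.2383895069360733)
0.03 0.05 1173 0.043865503330181584 ((0.5477647185325623, 0.05773179233074188), (0.1362157166004181, 0.18748410046100616), 80.4771957397461)
0.05 0.07 161 0.057010163405153434 ((0.5586126446723938, 0.028104953467845917), (0.18555748462677002, 0.13385207951068878), 15.241971969604492)
0.07 0.095 536 0.08759916565164073 ((0.6047228574752808, 0.05538901314139366), (0.1272675096988678, 0.05558992549777031), 85.39795684814453)
0.095 0.2 80 0.1212728388736404 ((0.6151540875434875, 0.055838875472545624), (0.12530280649662018, 0.047286223620176315), 61.56302261352539)
```

View pics/crop1.png

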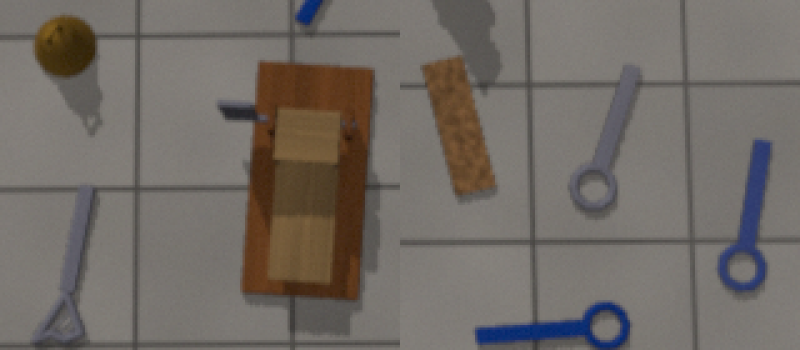

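The crop confirms it: the steel ring opener runs from handle end (632,68) to ring (593,186) in crop pixels, and the other ring-headed ones are blue. Next I fit the poses more robustly.

```bash
cat >> h.py <<'E'
def fit(q):
    q=q[:,:2]; c=q.mean(0); a=np.linalg.svd(q-c,full_matrices=False)[2][0]; a=a*np.sign(a[0])
    b=np.array([-a[1],a[0]]); s=(q-c)@a; t=(q-c)@b
    L=np.percentile(s,[.5,99.5]);W=np.percentile(t,[1,99])
    return c+a*L.mean()+b*W.mean(), np.arctan2(a[1],a[0]), L[1]-L[0], W[1]-W[0]
def comp(m):
    n,l,st,_=cv2.connectedComponentsWithStats(m.astype(np.uint8)); return l==1+np.argmax(st[1:,4])
E
python3 - <<'E'
from h import *
for cam in('top','side'):
    d=dict(np.load(f'pics/{cam}0.npz')); C=cloud(d); Z=cv2.medianBlur(C[...,2].astype(np.float32),3); X,Y=C[...,0],C[...,1]
    print(cam)
    for nm,x,y in(('ring',.487,-.236),('harp',.473,.158),('cork',.465,-.191)):
        # cork/ring boxes separated by y
        w=.055 if nm!='cork' else .045
        yr=(-.293,-.192) if nm=='ring' else (y-.05,y+.05)
        m=comp((Z>.0045)&(Z<.03)&(abs(X-x)<.11)&(Y>y-w)&(Y<y+w)); q=C[m]
        if nm!='cork':  # handle end part only
            q0=q[q[:,0]>x+.0]; c,a,L,W=fit(q0); end=c+np.array([np.cos(a),np.sin(a)])*L/2
            print(nm,len(q),'handle yaw %.3f W %.3f'%(a,W),'foot',end.round(4),'minx',q[:,0].min().round(3),'ztop',np.median(q0[:,2]).round(4),'origin',(end-.092*np.array([np.cos(a),np.sin(a)])).round(4))
        else: print(nm,len(q),fit(q),np.median(q[:,2]))
    for z0,z1,nm in((.008,.016,'foot'),(.041,.05,'panel'),(.084,.096,'pocket'),(.1,.135,'plate')):
        m=(Z>z0)&(Z<z1)&(X>.42)&(X<.68)&(Y>-.03)&(Y<(.065+.03 if z0<.1 else .14)); 
        if m.sum()<5: continue
        if nm!='plate': m=comp(m)
        q=C[m]; print(nm,len(q),fit(q),cv2.minAreaRect(q[:,:2].astype(np.float32)),np.percentile(q[:,2],[5,50,95]).round(4))
E
```

```text
top
ring 813 handle yaw 0.256 W 0.044 foot [ 0.5831 -0.2029] minx 0.438 ztop 0.0073 origin [ 0.4941 -0.2262]h.py:20: RuntimeWarning: Mean of empty slice.
  q=q[:,:2]; c=q.mean(0); a=np.linalg.svd(q-c,full_matrices=False)[2][0]; a=a*np.sign(a[0])
  ret = um.true_divide(
Traceback (most recent call last):
  File "h.py", line 20, in fit
    q=q[:,:2]; c=q.mean(0); a=np.linalg.svd(q-c,full_matrices=False)[2][0]; a=a*np.sign(a[0])
                              ~~~~~~~~~~~~~~~~~~~~~~~~~~~~~~~~~~~~~~~~~^^^
IndexError: index 0 is out of bounds for axis 0 with size 0
```

```bash
python3 - <<'E'
from h import *
d=dict(np.load('pics/top0.npz'))
R=lambda x,y:((x-400)/2.5+370-.3,y/2.5+200-.3); L=lambda x,y:(x/2.5+180-.3,y/2.5+160-.3)
for nm,(u,v),h in[('ring foot',R(632,68),.01),('ring c',R(593,186),.01),('harp foot',L(87,187),.01),('harp neck',L(68,290),.01),('cork a',R(441,61),.008),('cork b',R(477,191),.008),
 ('pk far',L(309,110),.089),('pk mouth',L(305,160),.089),('panel end',L(300,281),.045),('panelL end',L(268,278),.045),('panelR end',L(331,284),.045),('plate',L(237,103),.13),('foot near',L(300,296),.012),('foot far',L(315,66),.012)]:
    print(nm,onz(d,u,v,h).round(4),'depth-based',world(d,round(u),round(v)).round(3))
# wrist camera offset in tool frame
o=r.get_obs(); T=Ro.from_rotvec(o['eef_rot']).as_matrix(); w=dict(np.load('pics/wrist0.npz'))
print(T.round(3)); print('cam in tool',T.T@(-w['R'].T@w['t']-o['eef_pos']))
print((w['R']@T).round(3))
E
```

```text
ring foot [ 0.5751 -0.4138  0.01  ] depth-based [ 0.574 -0.411  0.015]
ring c [ 0.4451 -0.3667  0.01  ] depth-based [ 0.446 -0.37  -0.007]
harp foot [0.5596 0.2734 0.01  ] depth-based [0.562 0.276 0.003]
harp neck [0.4455 0.293  0.01  ] depth-based [0.445 0.293 0.009]
cork a [ 0.5849 -0.2033  0.008 ] depth-based [ 0.586 -0.204  0.003]
cork b [ 0.4406 -0.2399  0.008 ] depth-based [ 0.441 -0.238  0.012]
pk far [0.6309 0.0233 0.089 ] depth-based [0.63  0.024 0.089]
pk mouth [0.5774 0.0278 0.089 ] depth-based [0.577 0.027 0.086]
panel end [0.4517 0.0354 0.045 ] depth-based [0.452 0.035 0.043]
panelL end [0.4552 0.0699 0.045 ] depth-based [0.454 0.069 0.054]
panelR end [0.4482 0.002  0.045 ] depth-based [0.451 0.003 0.012]
plate [0.6322 0.0965 0.13  ] depth-based [0.632 0.098 0.131]
foot near [0.4369 0.0369 0.012 ] depth-based [0.437 0.036 0.015]
foot far [0.6934 0.0193 0.012 ] depth-based [0.695 0.019 0.005]
[[-0.911  0.413 -0.   ]
 [ 0.413  0.911 -0.001]
 [-0.    -0.001 -1.   ]]
cam in tool [ 0.07825566  0.0007548  -0.12297887]
[[ 0.     1.     0.002]
 [-0.952  0.001 -0.307]
 [-0.307 -0.002  0.952]]
```

The points agree with the given sizes: ring foot to ring centre is 138 mm, the cork is 149 mm, panel end to pocket back is 179 mm, and the tops are at about 9, 8 and 44 mm. I now write a move planner and go to hover over the ring opener.

```bash
cat >> h.py <<'E'
def down(yaw,tilt=None):
    # tool z down, tool x at world angle yaw; tilt = extra world rotation vector
    c,s=np.cos(yaw),np.sin(yaw); R0=Ro.from_matrix(np.array([[c,s,0],[s,-c,0],[0,0,-1.]]))
    return R0 if tilt is None else Ro.from_rotvec(tilt)*R0
def plan(*wps):
    o=r.get_obs(); p,q=o['eef_pos'],Ro.from_rotvec(o['eef_rot'])
    for P,Q in wps:
        P=np.array(P,float); dv=(q.inv()*Q).as_rotvec(); n=int(np.ceil(max(np.linalg.norm(P-p)/.19,np.linalg.norm(dv)/.56,1e-6)))
        for i in range(n):
            pa=p+(P-p)*i/n; pb=p+(P-p)*(i+1)/n; qa=q*Ro.from_rotvec(dv*i/n)
            print(' '.join('%.2f'%x for x in qa.inv().apply(pb-pa)*100),' '.join('%.3f'%x for x in dv/n),' rows>=%.1f'%max(np.linalg.norm(pb-pa)/.0417,np.linalg.norm(dv/n)/.125))
        p,q=P,Q
        print('-- ',P.round(4))
TY=-.068; SEAT=np.array([.6263,.0235,.045])
def tray(x,y,z,seat=SEAT):
    c,s=np.cos(TY),np.sin(TY); return seat+np.array([c*x-s*y,s*x+c*y,z])
E
python3 - <<'E'
from h import *
plan(([.48,.15,.25],down(np.pi-.3)),([.43,-.36,.25],down(np.pi-.348)))
E
```

```text
-12.50 -10.49 0.00 -0.000 0.000 -0.042  rows>=3.9
-12.05 -11.00 -0.00 -0.000 0.000 -0.042  rows>=3.9
-11.58 -11.50 -0.01 -0.000 0.000 -0.042  rows>=3.9
--  [0.48 0.15 0.25]
-3.43 -16.73 0.00 0.000 0.000 0.016  rows>=4.1
-3.70 -16.68 0.00 0.000 0.000 0.016  rows>=4.1
-3.97 -16.61 0.00 0.000 0.000 0.016  rows>=4.1
--  [ 0.43 -0.36  0.25]
```

```bash
H="python3 -m handwheel"; $H '-12.5 -10.5 0 0 0 -0.042 1;-12.5 -10.5 0 0 0 -0.042 1;-12.5 -10.5 0 0 0 -0.042 1;-12.5 -10.5 0 0 0 -0.042 1'>/dev/null
$H '-12 -11 0 0 0 -0.042 1;-12 -11 0 0 0 -0.042 1;-12 -11 0 0 0 -0.042 1;-12 -11 0 0 0 -0.042 1'>/dev/null
$H '-11.6 -11.5 0 0 0 -0.042 1;-11.6 -11.5 0 0 0 -0.042 1;-11.6 -11.5 0 0 0 -0.042 1;-11.6 -11.5 0 0 0 -0.042 1;-11.6 -11.5 0 0 0 -0.042 1'
python3 -c "
from h import *
get('wrist','w1')"
$H '-3.4 -16.7 0 0 0 0.016 1;-3.4 -16.7 0 0 0 0.016 1;-3.4 -16.7 0 0 0 0.016 1;-3.4 -16.7 0 0 0 0.016 1;-3.4 -16.7 0 0 0 0.016 1'
python3 -c "
from h import *
get('wrist','w2')"
$H '-3.7 -16.7 0 0 0 0.016 1;-3.7 -16.7 0 0 0 0.016 1;-3.7 -16.7 0 0 0 0.016 1;-3.7 -16.7 0 0 0 0.016 1' >/dev/null
$H '-4 -16.6 0 0 0 0.016 1;-4 -16.6 0 0 0 0.016 1;-4 -16.6 0 0 0 0.016 1;-4 -16.6 0 0 0 0.016 1;-4 -16.6 0 0 0 0.016 1'
python3 - <<'E'
from h import *
get('wrist','w3')
a=[cv2.imread(f'pics/w{i}.png') for i in(1,2,3)]
a=[cv2.resize(x,(400,300)) for x in a]
cv2.imwrite('pics/w123.png',np.vstack([np.hstack(a[:2]),np.hstack([a[2],a[2]*0])]))
E
```

```text
clock: 1.23
eef_pos: [0.4828, 0.1418, 0.2505]
eef_rot: [0.487, 3.101, -0.006]
force: [0.3, -0.5, 0.4]
gripper_width: 1.003
gripper_force: 0.0
clock: 1.7
eef_pos: [0.4615, -0.0258, 0.2503]
eef_rot: [-0.507, -3.1, 0.004]
force: [0.6, -0.7, 0.1]
gripper_width: 1.002
gripper_force: 0.0
clock: 2.5
eef_pos: [0.4292, -0.3612, 0.2506]
eef_rot: [0.553, 3.092, -0.007]
force: [-0.4, -0.7, 0.5]
gripper_width: 1.0
gripper_force: 0.0
```

View pics/w123.png

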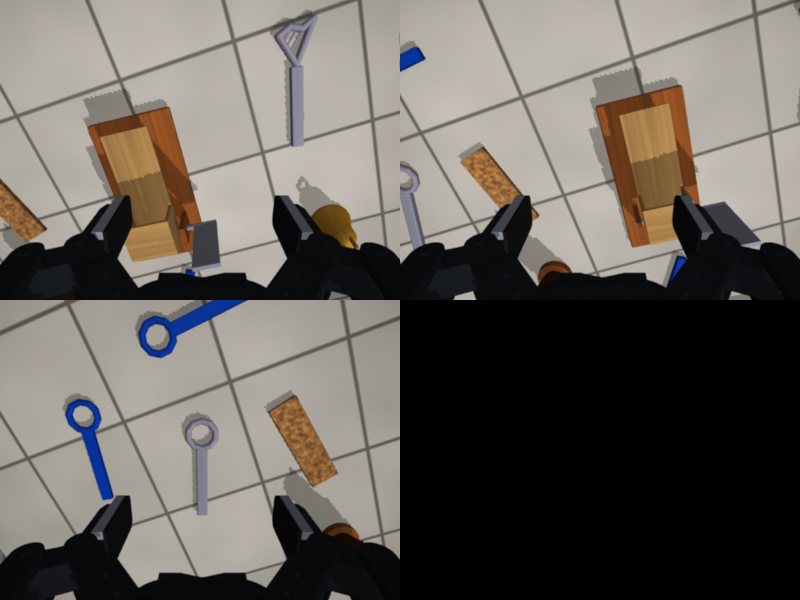

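Wrist pictures: in w3 the steel ring opener sits centred, with its foot at (202,215) and ring at (201,134) in half-scale pixels, and the cork to its right. In w1 the harp opener has its foot at (297,146) and neck at (297,68). In w2 the panel end corners are at (220,115) and (270,104).

```bash
python3 - <<'E'
from h import *
for i,pts in((3,[('ring foot',202,215,.01),('ring c',201.5,134,.01),('cork a',283,101.5,.008),('cork b',325,179,.008)]),(1,[('harp foot',297,146,.01),('neck',297,68,.01),('pL',102,134,.045),('pR',147,126,.045)]),(2,[('pL',220,115,.045),('pR',270,104,.045),('foot L',197,106,.012),('foot R',282,86,.012),('pk far',0,0,0)])):
    d=dict(np.load(f'pics/w{i}.npz'))
    for n,u,v,h in pts:
        if u: print(n,onz(d,u*1.6,v*1.6,h).round(4),'depth',world(d,u*1.6,v*1.6).round(3))
    C=cloud(d); 
    if i==3:
        for n,u,v in(('ring handle',202,190),('cork',303,140)): 
            u,v=int(u*1.6),int(v*1.6); print(n,'z',np.median(C[v-5:v+6,u-5:u+6,2]).round(4))
    if i==1: print('harp z',np.median(C[165:190,471:479,2]).round(4))
    if i==2: print('panel z',np.median(C[210:250,380:420,2]).round(4), 'pk top',np.median(C[340:370,410:430,2]).round(4))
plan(([.4886,-.3824,.12],down(np.pi-.348)))
E
```

```text
ring foot [ 0.5756 -0.4164  0.01  ] depth [ 0.576 -0.416  0.009]
ring c [ 0.4415 -0.3676  0.01  ] depth [ 0.444 -0.369 -0.001]
cork a [ 0.4371 -0.2379  0.008 ] depth [ 0.439 -0.236  0.001]
cork b [ 0.5822 -0.2051  0.008 ] depth [ 0.583 -0.204  0.006]
ring handle z 0.0097
cork z 0.0072
harp foot [0.5592 0.2715 0.01  ] depth [0.559 0.271 0.01 ]
neck [0.4457 0.2935 0.01  ] depth [0.446 0.294 0.01 ]
pL [0.4453 0.0078 0.045 ] depth [ 0.449 -0.008  0.013]
pR [0.4538 0.0715 0.045 ] depth [0.454 0.07  0.041]
harp z 0.0094
pL [0.4483 0.0039 0.045 ] depth [0.449 0.004 0.043]
pR [0.4554 0.0713 0.045 ] depth [0.462 0.078 0.012]
foot L [ 0.431  -0.0238  0.012 ] depth [ 0.432 -0.025  0.001]
foot R [0.4428 0.1007 0.012 ] depth [0.445 0.104 0.   ]
panel z 0.0445 pk top 0.0884
-6.32 -0.20 13.02 -0.002 0.001 -0.005  rows>=3.5
--  [ 0.4886 -0.3824  0.12  ]
```

Wrist and top views agree within about 2 mm. Now I grasp the ring opener at its centre of mass.

```bash
H="python3 -m handwheel"; $H '-6.3 -0.1 13 0 0 -0.005 1;-6.3 -0.1 13 0 0 -0.005 1;-6.3 -0.1 13 0 0 -0.005 1;-6.3 -0.1 13 0 0 -0.005 1;-6.3 -0.1 13 0 0 -0.005 1'
python3 - <<'E'
from h import *
plan(([.4889,-.3836,.021],down(np.pi-.349)))
E
```

```text
clock: 2.97
eef_pos: [0.4906, -0.3719, 0.1151]
eef_rot: [-0.527, -3.091, -0.008]
force: [-0.1, 1.2, 0.1]
gripper_width: 1.0
gripper_force: 0.0
-0.29 -1.20 9.41 0.004 -0.007 0.011  rows>=2.3
--  [ 0.4889 -0.3836  0.021 ]
```

```bash
H="python3 -m handwheel"; $H '0 0 0 0 0 0 1;0 0 0 0 0 0 1' >/dev/null
python3 - <<'E'
from h import *
print(r.get_obs()['eef_pos'])
plan(([.4889,-.3836,.05],down(np.pi-.349)),([.4889,-.3836,.021],down(np.pi-.349)))
E
```

```text
[ 0.49021031 -0.3762946   0.12148949]
-0.11 -0.73 7.15 0.000 0.001 0.007  rows>=1.7
--  [ 0.4889 -0.3836  0.05  ]
0.00 0.00 2.90 0.000 0.000 0.000  rows>=0.7
--  [ 0.4889 -0.3836  0.021 ]
```

```bash
H="python3 -m handwheel"; $H '-0.1 -0.7 7.1 0 0 0.007 1;-0.1 -0.7 7.1 0 0 0.007 1;-0.1 -0.7 10 0 0 0.007 0.6;-0.1 -0.7 10 0 0 0.007 0.6;-0.1 -0.7 10 0 0 0.007 0.6'
$H '0 0 0 0 0 0 0.6;0 0 0 0 0 0 0.6' ; python3 -c "
from h import *
plan(([.4889,-.3836,.021],down(np.pi-.349)))
get('wrist','w4')"
```

```text
clock: 3.55
eef_pos: [0.4878, -0.3838, 0.0212]
eef_rot: [-0.547, -3.093, -0.001]
force: [0.1, -0.0, 0.4]
gripper_width: 0.609
gripper_force: 0.0
clock: 3.72
eef_pos: [0.4896, -0.3853, 0.0232]
eef_rot: [0.546, 3.09, -0.003]
force: [0.2, -0.0, 0.3]
gripper_width: 0.604
gripper_force: 0.0
0.12 0.14 0.22 -0.001 0.004 -0.001  rows>=0.1
--  [ 0.4889 -0.3836  0.021 ]
```

View pics/w4.png

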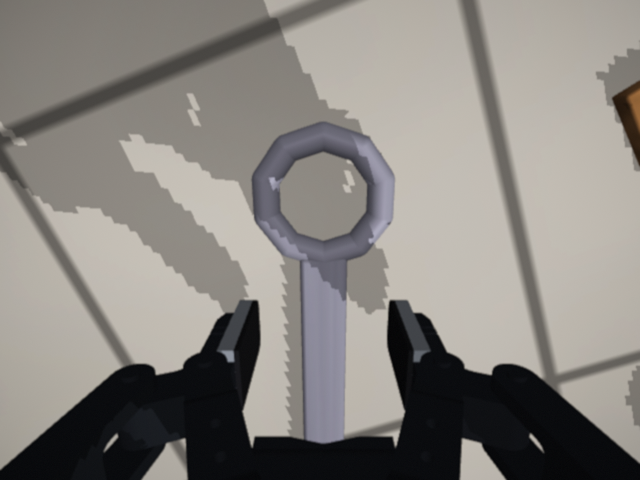

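The handle is centred and straight between the fingers (x≈323). Close and lift.

```bash
H="python3 -m handwheel"; $H '0.1 0.1 0.3 0 0 0 0.6;0.1 0.1 0.3 0 0 0 0;0.1 0.1 0.3 0 0 0 0;0.1 0.1 0.3 0 0 0 0;0.1 0.1 0.3 0 0 0 0' >/dev/null
$H '0 0 0 0 0 0 0;0 0 0 0 0 0 0;0 0 0 0 0 0 0'
$H '0 0 -6 0 0 0 0;0 0 -12 0 0 0 0;0 0 -12 0 0 0 0;0 0 -12 0 0 0 0;0 0 -12 0 0 0 0' 
python3 - <<'E'
from h import *
plan((tray(-.21,0,.085),down(np.pi+TY)))
E
```

```text
clock: 4.43
eef_pos: [0.4887, -0.3841, 0.0196]
eef_rot: [0.546, 3.09, -0.002]
force: [-1.0, 1.1, 13.9]
gripper_width: 0.184
gripper_force: 61.8
clock: 4.85
eef_pos: [0.4885, -0.3837, 0.1395]
eef_rot: [0.546, 3.09, -0.003]
force: [-0.8, 0.2, -2.0]
gripper_width: 0.188
gripper_force: 59.7
7.06 12.38 0.28 -0.000 0.001 -0.094  rows>=3.4
5.87 12.99 0.29 -0.000 0.001 -0.094  rows>=3.4
4.62 13.48 0.31 -0.000 0.001 -0.094  rows>=3.4
--  [0.4168 0.0378 0.13  ]
```

```bash
H="python3 -m handwheel"; $H '7 12.4 0 0 0 -0.094 0;7 12.4 0 0 0 -0.094 0;7 12.4 0 0 0 -0.094 0;7 12.4 0 0 0 -0.094 0'>/dev/null; $H '5.9 13 0 0 0 -0.094 0;5.9 13 0 0 0 -0.094 0;5.9 13 0 0 0 -0.094 0;5.9 13 0 0 0 -0.094 0'>/dev/null
$H '4.6 13.5 0 0 0 -0.094 0;4.6 13.5 0 0 0 -0.094 0;4.6 13.5 0 0 0 -0.094 0;4.6 13.5 0 0 0 -0.094 0;4.6 13.5 0 0 0 -0.094 0'>/dev/null
$H '0 0 0 0 0 0 0;0 0 0 0 0 0 0;0 0 0 0 0 0 0'
python3 - <<'E'
from h import *
d=get('wrist','w5')
C=cloud(d); P=C[(C[...,2]>.042)&(C[...,2]<.048)]; print(len(P))
E
```

```text
clock: 6.18
eef_pos: [0.4159, 0.0374, 0.1368]
eef_rot: [-0.11, -3.139, 0.002]
force: [-0.8, 0.7, -1.9]
gripper_width: 0.189
gripper_force: 59.7
940
```

View pics/w5.png

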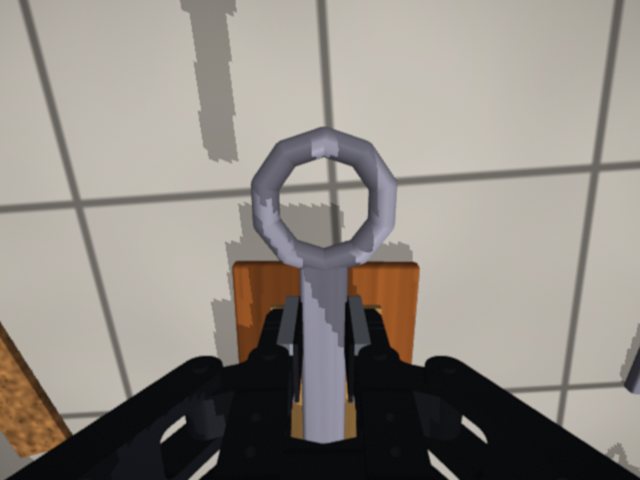

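The opener is held straight and the foot's near edge runs level from (233,262) to (419,262), centred on the tool at 326 against 323. Yaw −0.068 is therefore right; next the lateral offset.

```bash
python3 - <<'E'
from h import *
d=dict(np.load('pics/w5.npz')); a=onz(d,233,262,.012);b=onz(d,419,262,.012); print(a,b,(a+b)/2,'yaw',np.arctan2(-(b-a)[0],(b-a)[1]))
c=(a+b)/2; print('seat est',c+.19*np.array([np.cos(TY),np.sin(TY),0]))
plan((tray(-.165,0,.03),down(np.pi+TY)),(tray(-.165,0,.022),down(np.pi+TY)),(tray(-.099,0,.022),down(np.pi+TY)))
E
```

```text
[ 0.42898789 -0.02482989  0.012     ] [0.43769172 0.10101746 0.012     ] [0.43333981 0.03809379 0.012     ] yaw -0.06905189656610079
seat est [0.6229007  0.02518374 0.012     ]
-4.57 0.05 6.19 -0.001 -0.001 -0.002  rows>=1.8
--  [0.4617 0.0347 0.075 ]
0.00 0.00 0.80 0.000 0.000 0.000  rows>=0.2
--  [0.4617 0.0347 0.067 ]
-6.60 0.00 0.00 0.000 0.000 0.000  rows>=1.6
--  [0.5275 0.0302 0.067 ]
```

```bash
sed -i 's/SEAT=np.array(.*/SEAT=np.array([.625,.0243,.045])/' h.py; H="python3 -m handwheel"; $H '-4.4 0 3.5 0 0 0 0;-4.4 0 6.9 0 0 0 0;-4.4 0 6.9 0 0 0 0;-4.4 0 6.9 0 0 0 0;-4.4 0 6.9 0 0 0 0'
$H '-3 0 0 0 0 0 0;-6 0 0 0 0 0 0;-6.3 0 0 0 0 0 0;-6.3 0 0 0 0 0 0;-6.3 0 0 0 0 0 0'
$H '0 0 0 0 0 0 0;0 0 0 0 0 0 0'
python3 - <<'E'
from h import *
print((r.get_obs()['eef_pos']-SEAT)@np.array([[np.cos(TY),-np.sin(TY),0],[np.sin(TY),np.cos(TY),0],[0,0,1]]))
E
```

```text
clock: 6.65
eef_pos: [0.4596, 0.0346, 0.0675]
eef_rot: [-0.11, -3.138, 0.001]
force: [-0.9, 0.2, -1.3]
gripper_width: 0.19
gripper_force: 59.8
clock: 7.07
eef_pos: [0.5219, 0.0312, 0.0685]
eef_rot: [-0.107, -3.139, 0.0]
force: [0.0, 0.7, -2.8]
gripper_width: 0.19
gripper_force: 59.8
clock: 7.23
eef_pos: [0.5215, 0.0316, 0.0683]
eef_rot: [-0.106, -3.138, -0.0]
force: [-0.7, -0.6, -2.4]
gripper_width: 0.188
gripper_force: 59.8
[-0.10374542  0.00027182  0.02331261]
```

```bash
H="python3 -m handwheel"; $H '-0.4 0 0.2 0 0 0 0;-0.4 0 0.3 0 0 0 0;-0.4 0 0.3 0 0 0 0'; $H '0 0 0 0 0 0 0.6;0 0 0 0 0 0 0.6;0 0 0 0 0 0 0.6;0 0 0 0 0 0 0.6;0 0 0 0 0 0 0.6'
$H '0 0 -8 0 0 0 0.6;0 0 -16 0 0 0 0.9;0 0 -16 0 0 0 1;0 0 -16 0 0 0 1;0 0 -16 0 0 0 1' >/dev/null
$H '0 0 0 0 0 0 1;0 0 0 0 0 0 1'
python3 - <<'E'
from h import *
get('wrist','w6')
plan(([.5112,-.2215,.12],down(np.pi+.235)),([.5112,-.2215,.021],down(np.pi+.235)))
E
```

```text
clock: 7.48
eef_pos: [0.5268, 0.0314, 0.0651]
eef_rot: [-0.106, -3.14, 0.0]
force: [-0.3, 1.2, -1.4]
gripper_width: 0.184
gripper_force: 59.7
clock: 7.9
eef_pos: [0.5271, 0.0314, 0.0654]
eef_rot: [0.106, 3.139, 0.0]
force: [0.6, -0.2, -0.0]
gripper_width: 0.603
gripper_force: 0.0
clock: 8.48
eef_pos: [0.5265, 0.0315, 0.225]
eef_rot: [-0.106, -3.139, -0.0]
force: [1.3, 0.7, -0.6]
gripper_width: 1.002
gripper_force: 0.0
-0.13 -12.66 5.22 -0.000 -0.001 -0.151  rows>=3.3
1.79 -12.54 5.22 -0.000 -0.001 -0.151  rows>=3.3
--  [ 0.5112 -0.2215  0.12  ]
0.00 0.00 9.90 0.000 0.000 0.000  rows>=2.4
--  [ 0.5112 -0.2215  0.021 ]
```

View pics/w6.png

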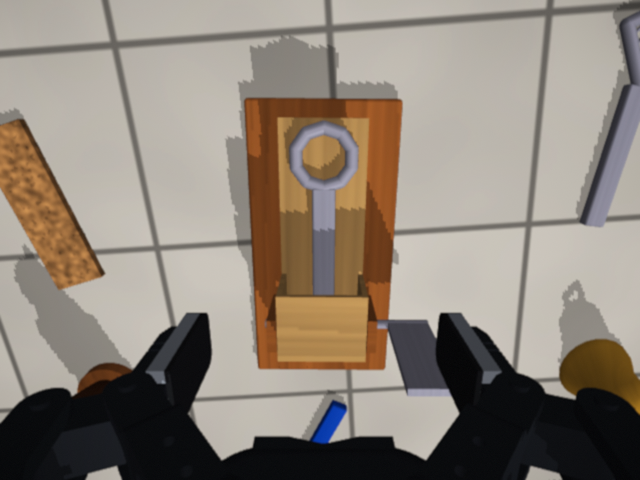

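The ring opener lies centred on the panel, its handle under the pocket front (mouth edge at v≈296) and the ring end at (323,122). Next, the cork.

```bash
H="python3 -m handwheel"; $H '-0.1 -12.7 2.5 0 0 -0.151 1;-0.1 -12.7 2.5 0 0 -0.151 1;-0.1 -12.7 2.5 0 0 -0.151 1;-0.1 -12.7 2.5 0 0 -0.151 1;-0.1 -12.7 2.5 0 0 -0.151 1'>/dev/null;  $H '1.8 -12.5 7 0 0 -0.151 1;1.8 -12.5 7 0 0 -0.151 1;1.8 -12.5 7 0 0 -0.151 1;1.8 -12.5 7 0 0 -0.151 1;1.8 -12.5 7 0 0 -0.151 1'>/dev/null
$H '0 0 0 0 0 0 1;0 0 0 0 0 0 1'
python3 - <<'E'
from h import *
d=dict(np.load('pics/w6.npz'))
for n,u,v,h in(('pkL',277,296,.089),('pkR',368,296,.089),('pend',278,118,.045),('pend',368,118,.045),('far',277,362,.089),('far',368,362,.089),('plate top',388,321,.13),('plate',434,321,.13),('pl',447,394,.13),('pl',410,394,.13),('footn',245,99,.012),('footn',402,99,.012),('footf',258,369,.012),('footf',386,369,.012)): print(n,onz(d,u,v,h).round(4),world(d,u,v).round(3))
plan(([.5112,-.2215,.021],down(np.pi+.235)))
E
```

```text
clock: 9.53
eef_pos: [0.5122, -0.2193, 0.1299]
eef_rot: [0.37, -3.119, -0.003]
force: [0.7, 0.2, 0.3]
gripper_width: 0.998
gripper_force: 0.0
pkL [ 0.5724 -0.0052  0.089 ] [ 0.573 -0.006  0.087]
pkR [0.5768 0.061  0.089 ] [0.615 0.068 0.012]
pend [0.449  0.0033 0.045 ] [0.449 0.003 0.044]
pend [0.4535 0.0697 0.045 ] [0.454 0.073 0.01 ]
far [ 0.6283 -0.0111  0.089 ] [ 0.682 -0.026  0.011]
far [0.633  0.0592 0.089 ] [0.688 0.066 0.012]
plate top [0.5747 0.0692 0.13  ] [0.626 0.082 0.041]
plate [0.5766 0.098  0.13  ] [0.652 0.134 0.001]
pl [0.6324 0.1077 0.13  ] [0.633 0.108 0.13 ]
pl [0.6308 0.083  0.13  ] [0.632 0.083 0.129]
footn [ 0.4327 -0.0255  0.012 ] [ 0.433 -0.026  0.01 ]
footn [0.4412 0.1012 0.012 ] [0.441 0.103 0.   ]
footf [ 0.6886 -0.0454  0.012 ] [ 0.697 -0.048 -0.   ]
footf [0.6972 0.0836 0.012 ] [0.706 0.085 0.   ]
0.15 -0.21 10.89 0.002 -0.000 0.001  rows>=2.6
--  [ 0.5112 -0.2215  0.021 ]
```

```bash
H="python3 -m handwheel"; $H '1.6 -0.2 7 0 0 0 1;1.6 -0.2 10.9 0 0 0 1;1.6 -0.2 10.9 0 0 0 1;1.6 -0.2 10.9 0 0 0 1;1.6 -0.2 10.9 0 0 0 0.9'; $H '0 0 0 0 0 0 0;0 0 0 0 0 0 0;0 0 0 0 0 0 0;0 0 0 0 0 0 0;0 0 0 0 0 0 0';  $H '0 0 0 0 0 0 0;0 0 0 0 0 0 0'
$H '0 0 -6 0 0 0 0;0 0 -12 0 0 0 0;0 0 -12 0 0 0 0;0 0 -12 0 0 0 0;0 0 -12 0 0 0 0'
$H '0 0 0 0 0 0 0'
python3 - <<'E'
from h import *
get('wrist','w7')
plan((tray(-.18,0,.08),down(np.pi+TY)),(tray(-.18,0,.040),down(np.pi+TY)),(tray(-.095,0,.040),down(np.pi+TY)))
E
```

```text
clock: 9.95
eef_pos: [0.4968, -0.2251, 0.0211]
eef_rot: [0.37, -3.118, -0.003]
force: [1.0, -0.3, -0.1]
gripper_width: 0.903
gripper_force: 0.0
clock: 10.37
eef_pos: [0.4988, -0.2272, 0.0241]
eef_rot: [-0.368, 3.116, -0.002]
force: [-2.0, 2.4, 13.4]
gripper_width: 0.488
gripper_force: 58.9
clock: 10.53
eef_pos: [0.4987, -0.2272, 0.024]
eef_rot: [-0.367, 3.116, -0.002]
force: [-1.4, 2.3, 13.4]
gripper_width: 0.485
gripper_force: 58.9
clock: 10.95
eef_pos: [0.499, -0.2277, 0.1449]
eef_rot: [-0.367, 3.114, -0.004]
force: [0.1, 0.8, -1.2]
gripper_width: 0.479
gripper_force: 60.6
clock: 11.03
eef_pos: [0.4969, -0.2268, 0.1421]
eef_rot: [-0.368, 3.119, -0.0]
force: [-0.4, 0.7, -0.9]
gripper_width: 0.481
gripper_force: 60.6
-0.58 13.39 0.81 0.000 -0.000 0.151  rows>=3.2
1.44 13.32 0.81 0.000 -0.000 0.151  rows>=3.2
--  [0.4454 0.0365 0.125 ]
0.00 0.00 4.00 0.000 0.000 0.000  rows>=1.0
--  [0.4454 0.0365 0.085 ]
-8.50 0.00 0.00 0.000 0.000 0.000  rows>=2.0
--  [0.5302 0.0308 0.085 ]
```

View pics/w7.png

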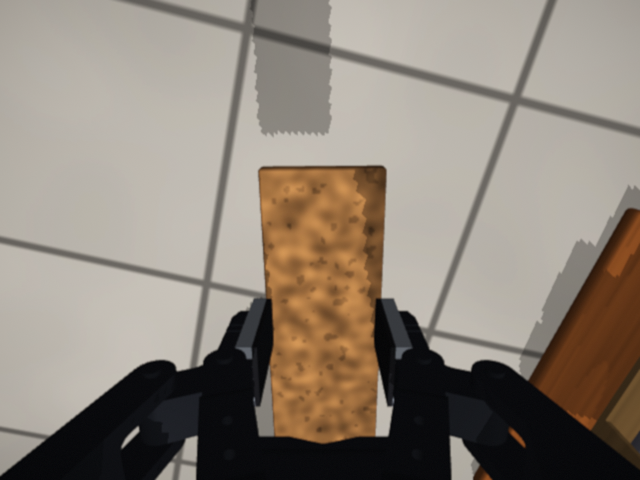

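The cork is held square and centred, with its near end at (322,168). Carry it to the holder.

```bash
python3 - <<'E'
from h import *
d=dict(np.load('pics/w7.npz')); o=r.get_obs(); p=onz(d,322,168,.126)
print('near end in tool',Ro.from_rotvec(o['eef_rot']).inv().apply(p-o['eef_pos']))
E
H="python3 -m handwheel"; $H '-0.6 13.4 0 0 0 0.151 0;-0.6 13.4 0 0 0 0.151 0;-0.6 13.4 0 0 0 0.151 0;-0.6 13.4 0 0 0 0.151 0;-0.6 13.4 0 0 0 0.151 0'>/dev/null; $H '1.4 13.3 1 0 0 0.151 0;1.4 13.3 1 0 0 0.151 0;1.4 13.3 1 0 0 0.151 0;1.4 13.3 1 0 0 0.151 0;1.4 13.3 1 0 0 0.151 0'>/dev/null
$H '0 0 0 0 0 0 0;0 0 0 0 0 0 0'
python3 - <<'E'
from h import *
plan((tray(-.18,0,.040),down(np.pi+TY)),(tray(-.095,0,.040),down(np.pi+TY)))
E
```

```text
near end in tool [ 0.05921979 -0.00062409  0.01514555]
clock: 12.08
eef_pos: [0.4468, 0.0339, 0.1311]
eef_rot: [0.11, 3.14, -0.002]
force: [-0.8, -0.1, 0.1]
gripper_width: 0.477
gripper_force: 60.7
0.16 0.25 4.61 -0.001 0.000 -0.002  rows>=1.1
--  [0.4454 0.0365 0.085 ]
-8.50 0.00 0.00 0.000 0.000 0.000  rows>=2.0
--  [0.5302 0.0308 0.085 ]
```

```bash
H="python3 -m handwheel"; $H '0.2 0.3 2.5 0 0 0 0;0.2 0.3 4.6 0 0 0 0;0.2 0.3 4.6 0 0 0 0;0.2 0.3 4.6 0 0 0 0'
$H '-4 0 0 0 0 0 0;-7 0 0 0 0 0 0;-8.2 0 0 0 0 0 0;-8.2 0 0 0 0 0 0;-8.2 0 0 0 0 0 0'
$H '0 0 0.3 0 0 0 0;0 0 0.4 0 0 0 0;0 0 0.4 0 0 0 0'
python3 - <<'E'
from h import *
print((r.get_obs()['eef_pos']-SEAT)@np.array([[np.cos(TY),-np.sin(TY),0],[np.sin(TY),np.cos(TY),0],[0,0,1]]))
E
```

```text
clock: 12.42
eef_pos: [0.4442, 0.0371, 0.0849]
eef_rot: [-0.111, -3.138, 0.002]
force: [-0.4, -0.2, -0.8]
gripper_width: 0.481
gripper_force: 60.8
clock: 12.83
eef_pos: [0.5271, 0.0325, 0.0863]
eef_rot: [0.109, 3.139, -0.0]
force: [-0.5, 0.3, -0.2]
gripper_width: 0.48
gripper_force: 60.9
clock: 13.08
eef_pos: [0.5252, 0.0335, 0.0811]
eef_rot: [-0.106, -3.138, 0.0]
force: [-0.5, 0.4, -0.6]
gripper_width: 0.483
gripper_force: 60.8
[-0.10022015  0.00240592  0.03613921]
```

```bash
H="python3 -m handwheel"; $H '-0.4 -0.2 0.1 0 0 0 0;-0.4 -0.2 0.2 0 0 0 0;-0.4 -0.2 0.2 0 0 0 0;-0.4 -0.2 0.2 0 0 0 0'
$H '0 0 0 0 0 0 0.75;0 0 0 0 0 0 0.75;0 0 0 0 0 0 0.75;0 0 0 0 0 0 0.75;0 0 0 0 0 0 0.75'
$H '0 0 -8 0 0 0 0.75;0 0 -15 0 0 0 1;0 0 -15 0 0 0 1;0 0 -15 0 0 0 1;0 0 -15 0 0 0 1' >/dev/null
$H '0 0 0 0 0 0 1;0 0 0 0 0 0 1'
python3 - <<'E'
from h import *
get('wrist','w8')
plan(([.4689,.2891,.13],down(np.pi-.181)),([.4689,.2891,.021],down(np.pi-.181)))
E
```

```text
clock: 13.42
eef_pos: [0.5306, 0.0311, 0.0794]
eef_rot: [0.107, 3.139, -0.0]
force: [0.1, -1.6, 0.9]
gripper_width: 0.478
gripper_force: 61.5
clock: 13.83
eef_pos: [0.5303, 0.0313, 0.0793]
eef_rot: [-0.106, -3.14, -0.0]
force: [0.7, -0.7, 0.1]
gripper_width: 0.751
gripper_force: 0.0
clock: 14.42
eef_pos: [0.5296, 0.0314, 0.2286]
eef_rot: [-0.106, -3.139, -0.0]
force: [-0.2, -0.6, -0.6]
gripper_width: 1.001
gripper_force: 0.0
3.87 12.66 4.91 -0.000 -0.001 0.057  rows>=3.4
4.59 12.42 4.90 -0.000 -0.001 0.057  rows>=3.4
--  [0.4689 0.2891 0.13  ]
0.00 0.00 10.90 0.000 0.000 0.000  rows>=2.6
--  [0.4689 0.2891 0.021 ]
```

View pics/w8.png

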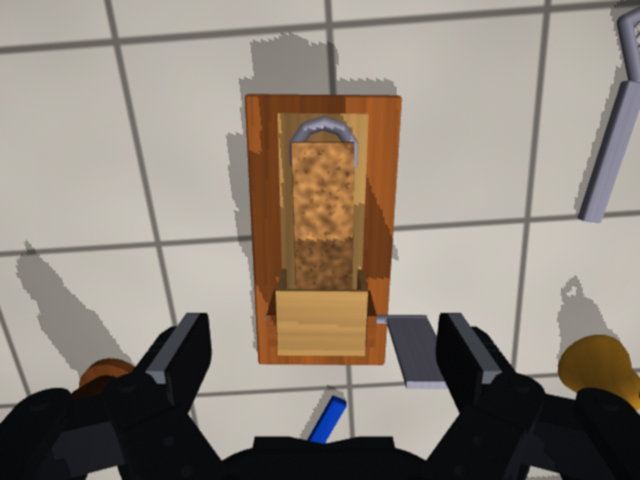

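The cork lies straight and centred over the ring opener, one end in the pocket (outer edge at v≈142). Next, the harp opener.

```bash
H="python3 -m handwheel"; $H '3.9 12.7 2 0 0 0.057 1;3.9 12.7 2 0 0 0.057 1;3.9 12.7 2 0 0 0.057 1;3.9 12.7 2 0 0 0.057 1;3.9 12.7 2 0 0 0.057 1'>/dev/null;  $H '4.6 12.4 8 0 0 0.057 1;4.6 12.4 8 0 0 0.057 1;4.6 12.4 8 0 0 0.057 1;4.6 12.4 8 0 0 0.057 1;4.6 12.4 8 0 0 0.057 0.6'>/dev/null
$H '0 0 0 0 0 0 0.6;0 0 0 0 0 0 0.6'
python3 - <<'E'
from h import *
plan(([.4689,.2891,.021],down(np.pi-.181)))
E
```

```text
clock: 15.47
eef_pos: [0.4706, 0.287, 0.1289]
eef_rot: [0.289, 3.128, -0.003]
force: [0.7, -0.4, -0.8]
gripper_width: 0.607
gripper_force: 0.0
0.20 0.20 10.79 -0.002 0.000 -0.003  rows>=2.6
--  [0.4689 0.2891 0.021 ]
```

```bash
H="python3 -m handwheel"; $H '0.2 0.2 7 0 0 0 0.6;0.2 0.2 10.8 0 0 0 0.6;0.2 0.2 10.8 0 0 0 0.6;0.2 0.2 10.8 0 0 0 0.6;0.2 0.2 10.8 0 0 0 0.5'; $H '0 0 0 0 0 0 0;0 0 0 0 0 0 0;0 0 0 0 0 0 0;0 0 0 0 0 0 0;0 0 0 0 0 0 0';  $H '0 0 0 0 0 0 0;0 0 0 0 0 0 0'
$H '0 0 -6 0 0 0 0;0 0 -13 0 0 0 0;0 0 -13 0 0 0 0;0 0 -13 0 0 0 0;0 0 -13 0 0 0 0'
$H '0 0 0 0 0 0 0'
python3 - <<'E'
from h import *
d=get('wrist','w9'); o=r.get_obs(); T=Ro.from_rotvec(o['eef_rot'])
C=cloud(d); P=T.inv().apply(C.reshape(-1,3)-o['eef_pos'])
m=(P[:,2]>-.002)&(P[:,2]<.03)&(abs(P[:,1])<.05)&(P[:,0]>.015)&(P[:,0]<.13)
q=P[m]; print(m.sum(),'z',np.percentile(q[:,2],[5,50,95]))
for a in range(15,115,8):
    s=q[(q[:,0]>a/1e3)&(q[:,0]<(a+8)/1e3)]
    if len(s): print(a,len(s),np.percentile(s[:,1],[2,98]).round(4),s[:,1].mean().round(4))
plan((tray(-.19,0,.09),down(np.pi+TY)))
E
```

```text
clock: 15.88
eef_pos: [0.4691, 0.2895, 0.0215]
eef_rot: [-0.29, -3.128, 0.003]
force: [1.0, 0.7, 1.1]
gripper_width: 0.497
gripper_force: 0.0
clock: 16.3
eef_pos: [0.4696, 0.2915, 0.0235]
eef_rot: [0.286, 3.126, 0.002]
force: [-1.2, -1.9, 6.1]
gripper_width: 0.184
gripper_force: 58.7
clock: 16.47
eef_pos: [0.4696, 0.2915, 0.0235]
eef_rot: [0.286, 3.126, 0.002]
force: [0.3, -1.9, 7.5]
gripper_width: 0.184
gripper_force: 58.7
clock: 16.88
eef_pos: [0.4702, 0.2929, 0.1553]
eef_rot: [0.285, 3.123, 0.008]
force: [-0.4, 0.5, -3.1]
gripper_width: 0.184
gripper_force: 59.6
clock: 16.97
eef_pos: [0.4678, 0.2917, 0.1518]
eef_rot: [0.285, 3.128, 0.001]
force: [-0.6, -0.9, -1.6]
gripper_width: 0.185
gripper_force: 59.6
14526 z [0.01234935 0.01378878 0.01715438]
15 900 [-0.0075  0.0097] 0.001
23 839 [-0.007   0.0092] 0.0011
31 955 [-0.009   0.0094] 0.0004
39 1303 [-0.0134  0.0125] -0.0003
47 1500 [-0.018   0.0159] -0.0013
55 1789 [-0.0228  0.0192] -0.0022
63 2284 [-0.0261  0.0224] -0.0025
71 3265 [-0.0218  0.0254] 0.0028
79 1606 [-0.0111  0.0287] 0.0137
87 85 [0.0213 0.0284] 0.0247
-0.73 -12.78 0.79 -0.000 -0.001 -0.057  rows>=3.1
-0.01 -12.80 0.79 -0.000 -0.001 -0.057  rows>=3.1
--  [0.4354 0.0372 0.135 ]
```

```bash
H="python3 -m handwheel"; $H '-0.7 -12.8 0 0 0 -0.057 0;-0.7 -12.8 0 0 0 -0.057 0;-0.7 -12.8 0 0 0 -0.057 0;-0.7 -12.8 0 0 0 -0.057 0;-0.7 -12.8 0 0 0 -0.057 0'>/dev/null; $H '0 -12.8 1.5 0 0 -0.057 0;0 -12.8 1.5 0 0 -0.057 0;0 -12.8 1.5 0 0 -0.057 0;0 -12.8 1.5 0 0 -0.057 0;0 -12.8 1.5 0 0 -0.057 0'>/dev/null
$H '0 0 0 0 0 0 0;0 0 0 0 0 0 0'
python3 - <<'E'
from h import *
plan((tray(-.175,0,.047),down(np.pi+TY)),(tray(-.098,0,.047),down(np.pi+TY)))
E
```

```text
clock: 18.02
eef_pos: [0.4363, 0.0394, 0.1359]
eef_rot: [-0.102, -3.14, -0.001]
force: [-0.3, 0.5, -1.4]
gripper_width: 0.183
gripper_force: 59.7
-1.43 -0.23 4.39 0.000 -0.000 0.003  rows>=1.1
--  [0.4504 0.0362 0.092 ]
-7.70 0.00 0.00 0.000 0.000 0.000  rows>=1.8
--  [0.5272 0.031  0.092 ]
```

```bash
H="python3 -m handwheel"; $H '-1.4 -0.2 2.5 0 0 0.003 0;-1.4 -0.2 4.4 0 0 0.003 0;-1.4 -0.2 4.4 0 0 0.003 0;-1.4 -0.2 4.4 0 0 0.003 0'
$H '-4 0 0 0 0 0 0;-7 0 0 0 0 0 0;-7.7 0 0 0 0 0 0;-7.7 0 0 0 0 0 0;-7.7 0 0 0 0 0 0'
$H '0 0 0.2 0 0 0 0;0 0 0.3 0 0 0 0;0 0 0.3 0 0 0 0'
python3 - <<'E'
from h import *
print((r.get_obs()['eef_pos']-SEAT)@np.array([[np.cos(TY),-np.sin(TY),0],[np.sin(TY),np.cos(TY),0],[0,0,1]]))
E
```

```text
clock: 18.35
eef_pos: [0.449, 0.0359, 0.0917]
eef_rot: [-0.107, -3.137, 0.0]
force: [-0.3, -0.5, -2.0]
gripper_width: 0.189
gripper_force: 59.7
clock: 18.77
eef_pos: [0.5261, 0.0298, 0.0928]
eef_rot: [-0.11, -3.139, -0.0]
force: [-1.0, 0.7, -1.6]
gripper_width: 0.189
gripper_force: 59.7
clock: 19.02
eef_pos: [0.5255, 0.0294, 0.0892]
eef_rot: [-0.11, -3.139, -0.0]
force: [0.3, 0.5, -1.5]
gripper_width: 0.182
gripper_force: 59.7
[-0.09962062 -0.00167446  0.04418287]
```

```bash
H="python3 -m handwheel"; $H '-0.1 0.15 0.1 0 0 0 0;-0.1 0.15 0.25 0 0 0 0;-0.1 0.15 0.25 0 0 0 0;-0.1 0.15 0.25 0 0 0 0'
$H '0 0 0 0 0 0 0.6;0 0 0 0 0 0 0.6;0 0 0 0 0 0 0.6;0 0 0 0 0 0 0.6;0 0 0 0 0 0 0.6'
$H '0 0 -8 0 0 0 0.6;0 0 -15 0 0 0 1;0 0 -15 0 0 0 1;0 0 -15 0 0 0 1;0 0 -15 0 0 0 1' >/dev/null
$H '0 0 0 0 0 0 1;0 0 0 0 0 0 1'
python3 - <<'E'
from h import *
d=get('wrist','w10')
C=cloud(d).reshape(-1,3)-SEAT; c,s=np.cos(TY),np.sin(TY); P=np.c_[C[:,0]*c+C[:,1]*s,-C[:,0]*s+C[:,1]*c,C[:,2]]
hsv=cv2.cvtColor(d['frame'],cv2.COLOR_RGB2HSV).reshape(-1,3)
for a in range(-190,-45,10):
    m=(P[:,0]>a/1e3)&(P[:,0]<(a+10)/1e3)&(abs(P[:,1])<.034)&(P[:,2]>.022)&(P[:,2]<.034)
    if m.sum()>3: q=P[m]; print(a,m.sum(),np.percentile(q[:,1],[3,97]).round(4),'z',np.median(q[:,2]).round(4))
m=(P[:,0]>-.172)&(P[:,0]<-.055)&(abs(abs(P[:,1])-.030)<.003); print('panel z',np.median(P[m,2]))
E
```

```text
clock: 19.35
eef_pos: [0.5276, 0.0306, 0.0867]
eef_rot: [-0.111, -3.139, 0.0]
force: [0.0, -0.3, -1.4]
gripper_width: 0.179
gripper_force: 59.7
clock: 19.77
eef_pos: [0.5279, 0.0306, 0.0869]
eef_rot: [0.111, 3.139, 0.0]
force: [-1.1, 0.2, 0.3]
gripper_width: 0.603
gripper_force: 0.0
clock: 20.35
eef_pos: [0.5272, 0.0307, 0.2363]
eef_rot: [-0.111, -3.139, -0.0]
force: [-0.3, -0.5, -0.1]
gripper_width: 1.002
gripper_force: 0.0
-190 180 [-0.0071  0.0283] z 0.0261
-180 915 [-0.0202  0.0252] z 0.0268
-170 673 [-0.0264  0.0213] z 0.0261
-160 538 [-0.0224  0.0172] z 0.0264
-150 444 [-0.0166  0.0129] z 0.0266
-140 350 [-0.0109  0.0087] z 0.0269
-130 265 [-0.0077  0.0079] z 0.027
-120 312 [-0.0085  0.0087] z 0.0274
-110 309 [-0.0086  0.0088] z 0.0273
-100 302 [-0.0087  0.0089] z 0.0274
-90 287 [-0.0088  0.0082] z 0.0273
-80 280 [-0.0089  0.0082] z 0.0274
-70 267 [-0.009   0.0083] z 0.0273
-60 262 [-0.0084  0.0083] z 0.0274
-50 239 [-0.0327  0.0327] z 0.0274
panel z 0.24987178620861566
```

The harp lies straight and centred on the cork: handle ±9 mm, top 27.4 mm above the panel, and its head end implies the foot is about 6 mm from the pocket floor. Next is tipping; I move to the thumb plate with the fingers shut and the tool tilted outward.

```bash
cat >> h.py <<'E'
TILT=np.array([np.cos(TY),np.sin(TY),0])*-.45
QT=down(np.pi+TY,TILT)
def push(th,rho=.065):
    xc=rho*np.sin(th)-.003*np.cos(th); zc=.04+rho*np.cos(th)+.003*np.sin(th)
    p=tray(xc-.011,.078,0); p[2]=zc+.023; return p
E
python3 - <<'E'
from h import *
a=push(0)-np.array([.035,0,0]); b=a.copy(); b[2]=.25
plan((b,QT),(a,QT))
E
```

```text
-4.92 7.61 -1.44 0.450 -0.003 -0.002  rows>=3.6
--  [0.5813 0.1031 0.25  ]
0.00 5.31 10.99 0.000 0.000 0.000  rows>=2.9
--  [0.5813 0.1031 0.128 ]
```

```bash
H="python3 -m handwheel"; $H '-4.9 7.6 -1.4 0.45 0 0 0;-4.9 7.6 -1.4 0.45 0 0 0;-4.9 7.6 -1.4 0.45 0 0 0;-4.9 7.6 -1.4 0.45 0 0 0;-4.9 7.6 -1.4 0.45 0 0 0';$H '0 0 0 0 0 0 0;0 0 0 0 0 0 0;0 0 0 0 0 0 0'
python3 - <<'E'
from h import *
a=push(0)-np.array([.035,0,0])
d=get('wrist','w11'); C=cloud(d).reshape(-1,3)-SEAT; c,s=np.cos(TY),np.sin(TY); P=np.c_[C[:,0]*c+C[:,1]*s,-C[:,0]*s+C[:,1]*c,C[:,2]]
m=(P[:,1]>.05)&(P[:,1]<.1)&(P[:,2]>.078)&(P[:,2]<.09)&(abs(P[:,0])<.03); print('plate top',m.sum(),P[m].min(0),P[m].max(0)) if m.sum() else print('none')
plan((a,QT))
E
```

```text
clock: 20.82
eef_pos: [0.5807, 0.1088, 0.2468]
eef_rot: [-0.091, -3.041, 0.702]
force: [-1.3, 0.7, -0.3]
gripper_width: 0.301
gripper_force: 0.0
clock: 21.07
eef_pos: [0.5818, 0.0999, 0.2512]
eef_rot: [-0.115, -3.044, 0.696]
force: [0.3, -0.6, 0.4]
gripper_width: -0.003
gripper_force: 0.0
plate top 698 [-0.00249755  0.05743492  0.07803623] [0.00487968 0.09343863 0.08625263]
0.09 5.62 10.99 0.001 -0.003 -0.007  rows>=3.0
--  [0.5813 0.1031 0.128 ]
```

```bash
H="python3 -m handwheel"; $H '0 2.8 5.5 0 0 0 0;0.1 5.6 11 0 0 0 0;0.1 5.6 11 0 0 0 0;0.1 5.6 11 0 0 0 0;0.1 5.6 11 0 0 0 0';$H '0 0 0 0 0 0 0;0 0 0 0 0 0 0'
python3 - <<'E'
from h import *
o=r.get_obs(); q=Ro.from_rotvec(o['eef_rot']); p=o['eef_pos']
print('to contact',q.inv().apply(push(0)-p)*100)
def tab(ths,p):
    for t in ths: print('%.2f'%t,(q.inv().apply(push(t)-p)*100).round(2))
    print(); return push(ths[-1])
p=push(0)
for k in ([.1,.2,.3,.4,.5],[.57,.64,.71,.78,.85],[.91,.97,1.03,1.08,1.13],[1.17,1.21,1.25,1.29,1.33],[1.36,1.39,1.42,1.45,1.47]): p=tab(k,p)
E
```

```text
clock: 21.53
eef_pos: [0.5802, 0.1038, 0.1272]
eef_rot: [-0.11, -3.041, 0.699]
force: [-0.6, -0.0, 0.8]
gripper_width: 0.001
gripper_force: 0.0
clock: 21.7
eef_pos: [0.5832, 0.1053, 0.1305]
eef_rot: [-0.111, -3.05, 0.695]
force: [0.2, -0.3, 0.1]
gripper_width: 0.004
gripper_force: 0.0
to contact [-3.3195223   0.12945507  0.23460234]
0.10 [-0.65  0.    0.  ]
0.20 [-1.3   0.04  0.07]
0.30 [-1.93  0.1   0.19]
0.40 [-2.55  0.19  0.36]
0.50 [-3.15  0.3   0.6 ]

0.57 [-0.4   0.09  0.19]
0.64 [-0.79  0.2   0.41]
0.71 [-1.15  0.32  0.65]
0.78 [-1.5   0.45  0.92]
0.85 [-1.83  0.59  1.21]

0.91 [-0.26  0.13  0.26]
0.97 [-0.5   0.26  0.54]
1.03 [-0.73  0.4   0.82]
1.08 [-0.9   0.52  1.07]
1.13 [-1.06  0.64  1.33]

1.17 [-0.12  0.1   0.21]
1.21 [-0.22  0.2   0.42]
1.25 [-0.32  0.31  0.64]
1.29 [-0.41  0.42  0.86]
1.33 [-0.48  0.52  1.09]

1.36 [-0.05  0.08  0.17]
1.39 [-0.1   0.16  0.34]
1.42 [-0.14  0.25  0.51]
1.45 [-0.17  0.33  0.69]
1.47 [-0.19  0.39  0.8 ]
```

```bash
H="python3 -m handwheel"; $H '-2 0.1 0.2 0 0 0 0;-3 0.1 0.2 0 0 0 0;-3.3 0.1 0.2 0 0 0 0;-3.3 0.1 0.2 0 0 0 0'
$H '-0.6 0 0 0 0 0 0;-1.3 0 0.1 0 0 0 0;-1.9 0.1 0.2 0 0 0 0;-2.5 0.2 0.4 0 0 0 0;-3.1 0.3 0.6 0 0 0 0'
$H '-0.4 0.1 0.2 0 0 0 0;-0.8 0.2 0.4 0 0 0 0;-1.2 0.3 0.7 0 0 0 0;-1.5 0.4 0.9 0 0 0 0;-1.8 0.6 1.2 0 0 0 0'
python3 - <<'E'
from h import *
o=r.get_obs(); q=Ro.from_rotvec(o['eef_rot']); p=o['eef_pos']; print('dev',q.inv().apply(push(.85)-p)*100, q.as_rotvec()-QT.as_rotvec())
d=get('top','t2'); C=cloud(d).reshape(-1,3)-SEAT; c,s=np.cos(TY),np.sin(TY); P=np.c_[C[:,0]*c+C[:,1]*s,-C[:,0]*s+C[:,1]*c,C[:,2]]
m=(abs(P[:,1])<.036)&(P[:,0]>-.2)&(P[:,0]<.08)&(P[:,2]<.25)
for a in range(-160,80,20):
    k=m&(P[:,0]>a/1e3)&(P[:,0]<(a+20)/1e3)
    if k.sum(): print(a,k.sum(),np.percentile(P[k,2],[50,95]).round(3))
E
```

```text
clock: 22.03
eef_pos: [0.6155, 0.1031, 0.1272]
eef_rot: [-0.111, -3.048, 0.696]
force: [0.2, 0.3, 0.5]
gripper_width: 0.005
gripper_force: 0.0
clock: 22.45
eef_pos: [0.6436, 0.1017, 0.1197]
eef_rot: [-0.108, -3.042, 0.697]
force: [-7.7, 1.8, 9.4]
gripper_width: -0.002
gripper_force: 4.9
clock: 22.87
eef_pos: [0.6632, 0.1003, 0.107]
eef_rot: [-0.108, -3.046, 0.697]
force: [-2.5, 0.2, 8.2]
gripper_width: -0.001
gripper_force: 3.7
dev [-0.28653622 -0.08427516 -0.0877712 ] [-4.62562409e-03  7.25801378e-05  2.03810375e-04]
-160 179 [-0.011 -0.002]
-140 269 [-0.031  0.12 ]
-120 278 [0.112 0.14 ]
-100 199 [0.111 0.13 ]
-80 190 [0.088 0.111]
-60 178 [0.071 0.093]
-40 187 [0.05  0.073]
-20 223 [0.044 0.065]
0 179 [0.05  0.062]
20 146 [0.034 0.044]
40 109 [-0.033 -0.028]
60 156 [-0.039 -0.03 ]
```

The tray is rising as planned. Continue the arc.

```bash
H="python3 -m handwheel"; 
$H '-0.3 0.1 0.2 0 0 0 0;-0.6 0.2 0.5 0 0 0 0;-0.8 0.3 0.8 0 0 0 0;-1 0.5 1 0 0 0 0;-1.2 0.6 1.3 0 0 0 0'
$H '-0.1 0.1 0.2 0 0 0 0;-0.2 0.2 0.4 0 0 0 0;-0.3 0.3 0.6 0 0 0 0;-0.4 0.4 0.8 0 0 0 0;-0.5 0.5 1.1 0 0 0 0'
$H '0 0 0 0 0 0 0;0 0 0 0 0 0 0'
python3 - <<'E'
from h import *
o=r.get_obs(); q=Ro.from_rotvec(o['eef_rot']); p=o['eef_pos']
for t in(1.33,1.4,1.47): print('dev',t,q.inv().apply(push(t)-p)*100)
E
```

```text
clock: 23.33
eef_pos: [0.6753, 0.0993, 0.0921]
eef_rot: [-0.108, -3.046, 0.697]
force: [-0.4, 0.4, 5.4]
gripper_width: -0.002
gripper_force: 2.5
clock: 23.75
eef_pos: [0.6805, 0.0987, 0.0789]
eef_rot: [-0.108, -3.047, 0.696]
force: [0.8, 1.9, 4.0]
gripper_width: -0.0
gripper_force: 1.5
clock: 23.92
eef_pos: [0.679, 0.0982, 0.0776]
eef_rot: [-0.108, -3.043, 0.697]
force: [0.1, 0.3, -0.1]
gripper_width: 0.003
gripper_force: 0.1
dev 1.33 [-0.25655266 -0.11377551 -0.36712855]
dev 1.4 [-0.37093681  0.07840889  0.02956116]
dev 1.47 [-0.45421076  0.27351563  0.43252531]
```

```bash
H="python3 -m handwheel"; 
$H '-0.1 0.1 0.15 0 0 0 0;-0.2 0.15 0.3 0 0 0 0;-0.3 0.2 0.45 0 0 0 0;-0.3 0.25 0.5 0 0 0 0'
$H '0 0.05 0.1 0 0 0 0;0 0.1 0.2 0 0 0 0;0 0.1 0.2 0 0 0 0'
```

```text
clock: 24.25
eef_pos: [0.6827, 0.098, 0.0727]
eef_rot: [-0.108, -3.044, 0.697]
force: [-1.9, 0.2, 3.7]
gripper_width: 0.0
gripper_force: 1.9
clock: 24.5
eef_pos: [0.6828, 0.098, 0.0721]
eef_rot: [-0.109, -3.044, 0.698]
force: [-4.7, 0.3, 10.6]
gripper_width: 0.004
gripper_force: 5.6
```

It's on the stop: 10 N with hardly any motion. Retreat along the tool axis and look.

```bash
H="python3 -m handwheel"; 
$H '0 0 -1 0 0 0 0;0 0 -3 0 0 0 0;0 0 -7 0 0 0 0;0 0 -11 0 0 0 0;0 0 -15 0 0 0 0'
$H '0 10 -4 0 0 0 0;0 10 -4 0 0 0 0;0 10 -4 0 0 0 0;0 10 -4 0 0 0 0;0 10 -4 0 0 0 0'
$H '0 0 0 0 0 0 0;0 0 0 0 0 0 0;0 0 0 0 0 0 0'
python3 - <<'E'
from h import *
t=get('top','t3'); s=get('side','s3')
c,sn=np.cos(TY),np.sin(TY)
for n,d in(('top',t),('side',s)):
    C=cloud(d).reshape(-1,3)-SEAT; P=np.c_[C[:,0]*c+C[:,1]*sn,-C[:,0]*sn+C[:,1]*c,C[:,2]]
    for z in range(10,200,20):
        k=(abs(P[:,1])<.036)&(abs(P[:,0])<.12)&(P[:,2]>z/1e3)&(P[:,2]<(z+20)/1e3)
        if k.sum()>3: print(n,z,k.sum(),'x',np.percentile(P[k,0],[3,50,97]).round(3),'y',np.percentile(P[k,1],[3,97]).round(3))
a=cv2.resize(t['frame'][160:300,230:380],(400,373),interpolation=3); b=cv2.resize(s['frame'][160:300,240:390],(400,373),interpolation=3)
cv2.imwrite('pics/fin.png',np.hstack([a,b])[:,:,::-1])
E
```

```text
clock: 24.92
eef_pos: [0.6876, 0.1643, 0.2076]
eef_rot: [-0.108, -3.046, 0.696]
force: [0.2, 0.5, 0.6]
gripper_width: -0.005
gripper_force: 0.0
clock: 25.33
eef_pos: [0.6948, 0.2732, 0.1977]
eef_rot: [-0.102, -3.047, 0.696]
force: [0.9, -1.6, -0.3]
gripper_width: -0.006
gripper_force: 0.0
clock: 25.58
eef_pos: [0.6956, 0.2687, 0.1989]
eef_rot: [-0.111, -3.045, 0.698]
force: [0.5, -0.1, 0.1]
gripper_width: -0.004
gripper_force: 0.0
top 10 9 x [0.004 0.032 0.044] y [-0.034  0.03 ]
top 30 40 x [0.002 0.031 0.04 ] y [-0.034  0.034]
top 50 37 x [0.013 0.037 0.04 ] y [-0.034  0.032]
top 70 4 x [-0.015 -0.01  -0.009] y [-0.034 -0.029]
top 90 4 x [-0.014 -0.007  0.003] y [-0.033 -0.02 ]
top 130 72 x [-0.02  -0.008 -0.003] y [-0.02   0.025]
top 150 152 x [-0.029 -0.018  0.003] y [-0.027  0.028]
top 170 69 x [-0.03  -0.003  0.003] y [-0.024  0.027]
side 10 78 x [-0.007  0.011  0.042] y [-0.036  0.034]
side 30 123 x [-0.009  0.013  0.041] y [-0.036  0.029]
side 50 70 x [-0.013  0.005  0.039] y [-0.034  0.029]
side 70 60 x [-0.017 -0.007  0.017] y [-0.032  0.026]
side 90 56 x [-0.02  -0.014  0.013] y [-0.034  0.028]
side 110 51 x [-0.024 -0.02   0.01 ] y [-0.035  0.025]
side 130 85 x [-0.027 -0.013  0.002] y [-0.035  0.026]
side 150 114 x [-0.03  -0.02   0.002] y [-0.034  0.028]
side 170 36 x [-0.009 -0.004  0.001] y [-0.021  0.022]
```

View pics/fin.png

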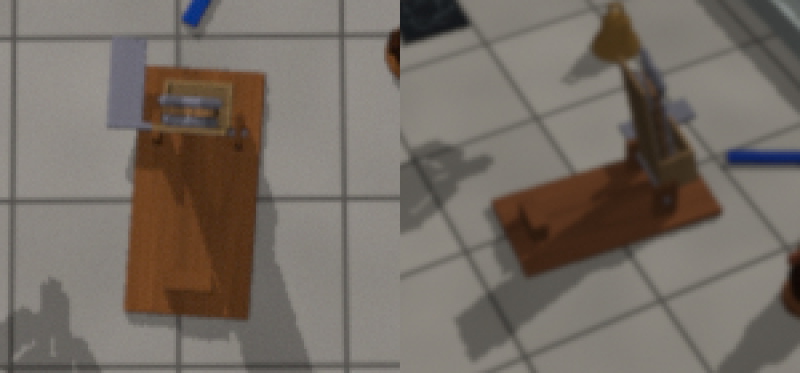

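The last picture shows the holder fully up. In the top view the pocket at (197,107) holds the stack of steel, cork and steel; the side view shows the openers upright against the panel. The panel leans back about 10° and the harp's top is at about the height it has when seated. Handing in.

```bash
python3 -m handwheel '0 0 0 0 0 0 0;0 0 0 0 0 0 0;0 0 0 0 0 0 0;0 0 0 0 0 0 0;0 0 0 0 0 0 0' | head -1; python3 -c "
from workcell import ticket
print(ticket.close_job())"
```

```text
clock: 26.1
the job is handed in; nothing more can be done
None
```

The job is handed in after about 26 s: the holder is up on its stop with ring opener, cork and harp opener standing in its pocket, and the arm is clear; no verdict was shown.

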